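Brace the pantry jar with the paddle and unscrew its tight lid

ROBOT

A 7-joint arm with a two-finger parallel gripper is mounted at the origin on the work surface. World frame = base frame: x ahead of the robot, y to its left, z up, the work surface at z = 0. Lengths are in m, angles in rad, forces in N, time in s.
With the tool pointing down it reaches from about 0.4 to 0.85 m from the base axis. Payload 10.4 kg.
Tool frame: the origin (TCP) lies between the finger pads; the fingertips stand 19 mm ahead of it and the grasp point (between the pads) is the TCP; z points along the fingers, y is the direction in which the jaws open and shut (so a half turn about z gives the same grasp; the last joint's range is limited). The gripper opens to 85 mm and grips with 20 to 120 N. Pads are 22 mm wide; open, the fingers measure 114 mm over their backs; the gripper's body (76 mm by 85 mm) begins 54 mm behind the grasp point. The pads swing forward as they close: fully open they stand 13 mm farther back than shut.
Start: joints at [1.099, 0.332, -0.065, 1.46, 0.022, 1.35, -0.088], TCP at [0.271, -0.563, 0.25] pointing down, gripper open.
Joint ranges: [-2.6, 2.6], [-0.5, 2.12], [-1.47, 1.34], [0.16, 2.42], [-1.27, 4.41], [0.06, 2.06], [-2.6, 2.6]. Speed limits (rad/s): [2.22, 2.22, 2.79, 2.79, 3.14, 3.14, 3.14].

INTERFACE

Orientations are given as a unit quaternion [x, y, z, w].
In Python, from workcell import manip gives the robot as it stands.
- The arm moves only by the shell command python3 -m jog 'ROWS' [FORCE]. ROWS is JSON, a list of rows, each an object with "offset": the shift along the tool's x, y, z as a fraction of full scale, a list of three; "rotation": the turn, a rotation vector about the tool's x, y, z as a fraction of full scale, a list of three; "fingers": the opening, from -1 (shut) to 1 (fully open), so that 0 is half open. A call has 1 to 8 rows; each row shifts and turns the commanded pose from where the row before left it, along the tool's axes as they then stand; what a row does not reach is not made up. Full scale, the value 1, is 0.15 m for a shift and 2 rad for a turn. A row lasts 1/8 s, in which the tool goes at most 62.5 mm and 10.7 degrees, less where a joint would pass 70% of its speed; a pose out of reach is approached as far as the arm can. A call with a number of a shift or a turn outside -1 to 1 is refused whole. A call with a gripper value outside its range is refused whole. The fingers move at their own pace and stop on an object; FORCE is the grip in N (left out, the last holds). Time passes only in rows, so rows that do not move let the fingers close. It gives the time, the measured TCP pose, the force and the opening at its end, in the units of the state.
- manip.get_obs(): the state, without advancing time (a new reading comes with each control period).
- manip.camera(name): name is "scene" or "top" or "wrist"; returns the picture (384x512x3 uint8, red, green, blue); there is no depth.
- manip.camera_info(name): a dict with "mtx" (3x3 intrinsics, pixels), "xyz" and "rotation" of the camera in the world. Camera axes: x right, y down, z forward; pixel columns grow to the right and rows downward; lengths in m; the calibration is good to about 2 mm. A picture is of the moment at which its call begins: read the wrist's pose just before it. camera_info takes no time and is no camera call; for the wrist camera it gives the pose at the moment of the call.
- manip.hand_in(): hands the job in, once; it reports no verdict.
Trained networks look in the newest picture that a camera, given by its name, has taken for a name from the list of things; names that differ only in an ending like _2 or _b are one class to them, and where a whole thing is asked for, a point or a joint stands for the part that bears it (a point fixed in the world has none). Each returns a list of dicts, best first, with "conf" (0 to 1); they miss things now and then, are a little off and sometimes report something else, mostly with a low value. They report only what shows in the picture. A call takes as long as a camera call. They do not tell look-alikes from the thing itself.
- manip.recognise(camera, query): "bbox" ([left, top, right, bottom] in pixels, round what is visible of it).
The state is a dict: "clock": time; "joint_pos": joint angles; "joint_velocities": joint speeds; "tau": joint torques, N m; "position": TCP position; "ee_rot": TCP orientation; "ft_force": force on the tool from outside, world axes, zero at the start; "torque": the same for the moment, N m; "grip_width": opening from 0.0 (shut) to 1.0 (fully open).
Only numpy, scipy, OpenCV 4.12 (cv2) and the standard library are available. Lean on these libraries where they do the work, as an engineer would, in place of code of your own. Each camera call takes 0.05 s, during which the arm holds its last target. There are 200 camera calls.

TASK

Brace the square jar in its wooden cradle by sliding the flat paddle, standing on its long edge, right down into the two slotted posts so that its blade lies along the jar's side; let go of it there. Then unscrew the tight metal lid counterclockwise until its thread lets go, lift it straight off without raising the jar, and finish while still holding the lid level just above the jar's mouth, clear of it by a few centimetres at most. Leave the paddle in place, the jar standing in the cradle, and the can and other jars alone.

Things in the scene. Friction and masses are not known exactly. Their poses are not given: they have to be found in the camera images.
- cradle: Fixed wooden jar cradle; origin on the counter under the jar. Base board 10 thick, x -56 to +116, y -61 to +51. Back wall 52 high, inner face y +34.8. Two posts at x -43 and +43, 10 long in x, 40 high, rounded tops: each has a slot 11 wide centred on y -39.5, along x, open at top and ends, down to the base. Unbraced, the jar just spins with its lid.
- slot_seat (a point): Where the centre of the paddle's handle (paddle_grip) lies when the paddle is fully home: cradle frame x +84, y -39.5, z 32.5 mm. Axes as the cradle's and as the seated paddle's: blade in both slots from x -60 to +54 of the cradle, handle beyond the post at +43, bottom edge on the base board.
- paddle_grip (a point): Loose wooden paddle, 150 g, standing on its long edge to the robot's right. Point: centre of its handle, 22.5 mm above its bottom edge. Handle block 60 long (x), 20 thick (y), 45 mm high; blade 8 thick, 45 high, from x -30 to -144 mm. x points from blade to handle, z up. Centre of mass 18 mm from the point towards the blade.
- jar: Loose square amber glass jar, about 450 g, standing on the cradle's base; origin at the centre of its underside, z up. Body 66 x 66 mm, 62 high, then a round shoulder and a neck whose rim is 100 mm above the underside.
- jar_mouth (a point): Centre of the jar's mouth, at the neck's rim, 100 mm above the jar's underside.
- lid_center (a point): Centre, half-way up, of the loose round steel twist-off lid, 40 g, 58 mm in diameter with a 24-sided edge, 20 mm high. Screwed on, this point is 93 mm above the jar's underside (7 below the rim); the lid's lower edge is 10 mm below the point. z is the lid's axis, up.
- thread (a joint): Turn of the lid's thread on the jar, rad, counterclockwise from above: 0 = tight (start); from about 1.05 the lid lifts straight off; end stop 1.4. Needs 0.45 N m all the way. The lid may lead this value by 0.1 through play, and the braced jar itself turns up to 0.1 before it bears on wall and blade. The value stays when the lid is off.
- can: Bystander: steel can, 68 mm in diameter, 100 mm high; origin at its underside.
- spice: Bystander: slim spice jar, 44 mm in diameter, 105 mm high; origin at its underside.
- preserve: Bystander: squat round jar, 62 mm in diameter, 85 mm high; origin at its underside.
Things that resemble listed ones, but are neither listed nor needed, are in the scene too. Of the things like the part that bears paddle_grip, leave any that is orange; of the rest the smaller one is meant. There is more than one size of the part that bears lid_center; the job needs the larger.

How it is judged:
On the way, in this order (a step that is already met when the one before it is completed fails the run):
1. paddle fully home in both slots and let go, lid still tight (horizontal distance between paddle_grip and slot_seat below 0.012 m and z of paddle_grip in the frame of slot_seat below 0.004 m and angle between the x axis of paddle_grip and the x axis of cradle, either way round below 0.08 rad and contact force between the fingers and paddle below 0.1 N and value of joint thread below 0.15 rad), for 0.2 s.
2. thread turned until it lets go, jar still in the cradle (value of joint thread above 0.95 rad and z of jar in the frame of cradle below 0.015 m), for 0.05 s.
At the end, for the whole second after the job is handed in: Fingers hold the lid still, within 0.2 rad of level and 20 mm of the jar's axis, its lower edge 3 to 65 mm above the rim; thread past 0.95 rad; jar upright on the cradle base (15 mm, turned under 0.25 rad); paddle home in both slots (12 mm sideways, 5 mm high, 0.08 rad) (z of lid_center in the frame of jar_mouth between 0.013 and 0.075 m and horizontal distance between lid_center and jar_mouth below 0.02 m and angle between lid_center's own z axis and vertical below 0.2 rad and linear speed of lid below 0.02 m/s and contact force between the fingers and lid above 1 N and contact force between lid and jar below 0.1 N and value of joint thread above 0.95 rad and z of jar in the frame of cradle below 0.014 m and angle between jar's own z axis and vertical below 0.06 rad and horizontal distance between jar and cradle below 0.015 m and angle between the x axis of jar and the x axis of cradle, either way round below 0.25 rad and horizontal distance between paddle_grip and slot_seat below 0.012 m and z of paddle_grip in the frame of slot_seat below 0.005 m and angle between the x axis of paddle_grip and the x axis of cradle, either way round below 0.08 rad); the arm keeps its last pose, push and grip.
It fails at once if the jar is lifted out of its place or tipped (z of jar in the frame of cradle above 0.025 m or angle between jar's own z axis and vertical above 0.25 rad).
It fails at once if a bystander is pushed or tipped (distance of any of can, spice, preserve from where it was at the start of the episode above 0.02 m or angle between any of can, spice, preserve's own z axis and vertical above 0.3 rad).
It also fails if it takes over 61 s, if anything falls off the work surface, if the arm or the gripper's body presses on something with over 40 N, if the wrist force passes 120 N, or if a joint passes its speed limit or range.

## Working session

There is one attempt and no reset: what is moved stays moved. The work goes in short steps, Python scripts to look and compute and a shell command to move; the robot and the scene stay as the last step left them, time stands still between calls to the robot, and variables do not carry over. Pictures are saved under pics/ and viewed, about 8 in all and at most 12, crops included, and the job is handed in when it is done.

```bash
mkdir -p pics; cat > h.py <<'E'
import numpy as np, cv2
from workcell import manip
from scipy.spatial.transform import Rotation as R
def rot(r):
    r=np.array(r,float)
    return r if r.shape==(3,3) else (R.from_quat(r).as_matrix() if r.size==4 else R.from_rotvec(r).as_matrix())
def snap(n,f=None):
    i=manip.camera_info(n); im=manip.camera(n)
    if f: cv2.imwrite('pics/'+f,im[:,:,::-1])
    return i,im
def ray(i,u,v,z):
    K=np.array(i['mtx']);d=rot(i['rotation'])@np.linalg.solve(K,[u,v,1.]);c=np.array(i['xyz'])
    return c+d*(z-c[2])/d[2]
def proj(i,P):
    K=np.array(i['mtx']);p=K@(rot(i['rotation']).T@(np.array(P)-np.array(i['xyz'])));return p[:2]/p[2]
E
python3 - <<'E'
from h import *
o=manip.get_obs();print({k:np.round(v,3).tolist() for k,v in o.items()})
ims=[]
for n in['top','scene']:
    i,im=snap(n,n+'0.png');print(n,i)
    for q in['cradle','paddle_grip','jar','lid_center','can','spice','preserve']:
        print(q,[(np.round(d['bbox']).tolist(),round(d['conf'],2)) for d in manip.recognise(n,q)])
E
```

```text
{'clock': 0.0, 'joint_pos': [1.099, 0.333, -0.065, 1.461, 0.022, 1.35, -0.089], 'joint_velocities': [0.001, 0.001, -0.001, -0.0, -0.001, 0.0, -0.002], 'tau': [-0.001, -62.544, 0.049, -39.16, 0.016, 0.01, 0.0], 'position': [0.271, -0.563, 0.249], 'ee_rot': [0.975, 0.223, -0.0, -0.001], 'ft_force': [0.089, -0.011, -0.064], 'torque': [0.008, -0.043, -0.011], 'grip_width': 1.001}
top {'mtx': array([[472.80758649,   0.        , 258.1673907 ],
       [  0.        , 472.80758649, 192.49115114],
       [  0.        ,   0.        ,   1.        ]]), 'xyz': array([ 0.50774308, -0.04023962,  1.21071003]), 'rotation': array([ 0.7128246 , -0.70107985,  0.01251412, -0.01454385])}
cradle [([188.0, 152.0, 261.0, 218.0], 0.63)]
paddle_grip [([268.0, 275.0, 358.0, 310.0], 0.77), ([374.0, 168.0, 435.0, 209.0], 0.62), ([316.0, 161.0, 354.0, 222.0], 0.6)]
jar [([195.0, 172.0, 230.0, 202.0], 0.6)]
lid_center [([202.0, 227.0, 222.0, 248.0], 0.73), ([196.0, 174.0, 222.0, 198.0], 0.55), ([186.0, 154.0, 264.0, 217.0], 0.26)]
can [([193.0, 92.0, 226.0, 124.0], 0.56)]
spice []
preserve [([125.0, 95.0, 154.0, 122.0], 0.71)]
scene {'mtx': array([[376.51433813,   0.        , 255.92288482],
       [  0.        , 376.51433813, 192.22044147],
       [  0.        ,   0.        ,   1.        ]]), 'xyz': array([0.86073612, 0.54471098, 0.71803546]), 'rotation': array([ 0.2259907 ,  0.8949303 , -0.3713515 , -0.10062812])}
cradle [([215.0, 206.0, 299.0, 274.0], 0.77)]
paddle_grip [([160.0, 119.0, 215.0, 146.0], 0.82), ([183.0, 156.0, 244.0, 171.0], 0.79), ([268.0, 119.0, 336.0, 174.0], 0.72)]
jar [([249.0, 226.0, 288.0, 252.0], 0.66)]
lid_center [([256.0, 203.0, 282.0, 231.0], 0.75), ([307.0, 219.0, 322.0, 229.0], 0.7)]
can [([171.0, 241.0, 211.0, 293.0], 0.69)]
spice [([216.0, 206.0, 300.0, 272.0], 0.56), ([147.0, 185.0, 171.0, 229.0], 0.55)]
preserve []
```

```bash
python3 -c "
import cv2
a=cv2.imread('pics/top0.png');cv2.imwrite('pics/t.png',cv2.resize(a,(800,600),interpolation=cv2.INTER_CUBIC))"
```

```text
(no output)
```

View pics/t.png

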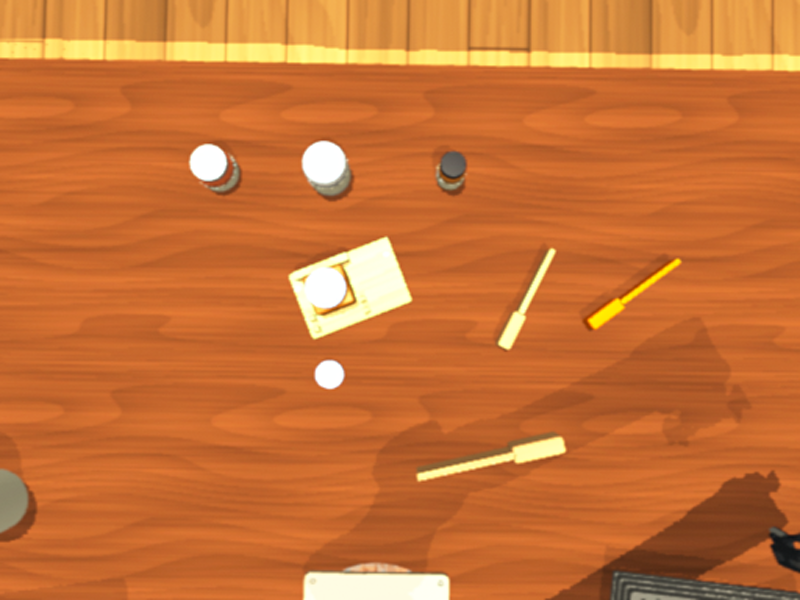

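View pics/scene0.png

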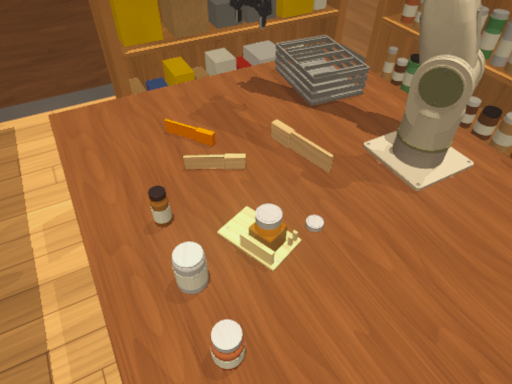

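Top view: the cradle is around (350,288) in the 800-px picture, with its posts towards the robot and its long end to the right. There are two plain paddles, the smaller at (525,300) with its handle at (512,330) and the larger at (490,458). The orange one is at (635,295). The larger lid is on the jar at (327,287) and a small loose lid is at (329,374).

```bash
python3 - <<'E'
from h import *
i=manip.camera_info('top'); im=cv2.imread('pics/top0.png')
print(rot(i['rotation']).round(3).tolist())
print(im[211,327].tolist(),im[190,345].tolist(),im[180,250].tolist(),im[130,300].tolist())
hsv=cv2.cvtColor(im,cv2.COLOR_BGR2HSV)
m=((im[:,:,0]>95)&(im[:,:,1]>150)).astype(np.uint8)
n,l,s,c=cv2.connectedComponentsWithStats(m)
for k in range(1,n):
    if s[k][4]<80: continue
    p=np.argwhere(l==k)[:,::-1].astype(np.float32)
    r=cv2.minAreaRect(p);b=cv2.boxPoints(r)
    z=.045 if 300<c[k][0]<360 else .01
    print(s[k].tolist(),np.round(r[1],1),[np.round(ray(i,u,v,z)[:2],3).tolist() for u,v in b])
for q,u,v,h in[('lid',209,186,.113),('preserve',133,103,.085),('can',207,104,.1),('spice',290,104,.105)]:print(q,ray(i,u,v,h).round(3))
E
```

```text
[[0.017, -0.999, 0.038], [-1.0, -0.017, 0.003], [-0.003, -0.038, -0.999]]
[195, 254, 255] [46, 108, 206] [231, 255, 255] [46, 103, 197]
[29, 25, 37, 13, 422] [36.4 11.6] [[0.947, 0.562], [0.977, 0.562], [0.975, 0.468], [0.945, 0.468]]
[0, 27, 26, 10, 254] [ 9. 25.] [[0.97, 0.637], [0.971, 0.572], [0.947, 0.571], [0.946, 0.636]]
[68, 26, 34, 12, 334] [33. 11.] [[0.946, 0.46], [0.975, 0.461], [0.977, 0.376], [0.948, 0.375]]
[107, 27, 37, 12, 420] [11. 36.] [[0.974, 0.36], [0.976, 0.268], [0.947, 0.267], [0.945, 0.36]]
[145, 28, 38, 12, 415] [11. 37.] [[0.973, 0.262], [0.975, 0.167], [0.946, 0.166], [0.944, 0.262]]
[184, 28, 76, 13, 692] [75.3 11.3] [[0.946, 0.162], [0.975, 0.162], [0.973, -0.032], [0.943, -0.032]]
[262, 32, 37, 10, 309] [36.2  8.5] [[0.946, -0.039], [0.969, -0.039], [0.967, -0.133], [0.945, -0.132]]
[301, 33, 36, 9, 307] [ 8. 35.] [[0.953, -0.137], [0.954, -0.224], [0.934, -0.225], [0.933, -0.137]]
[340, 33, 37, 10, 322] [36.3  8.7] [[0.933, -0.234], [0.955, -0.234], [0.953, -0.325], [0.931, -0.324]]
[378, 34, 34, 9, 232] [ 8. 33.] [[0.967, -0.338], [0.968, -0.423], [0
[... 546 characters left out ...]
, 2897] [45.4 68.9] [[0.596, 0.155], [0.662, -0.007], [0.555, -0.051], [0.489, 0.111]]
[319, 159, 36, 65, 410] [ 8.5 70.7] [[0.487, -0.185], [0.644, -0.261], [0.635, -0.28], [0.478, -0.204]]
[201, 230, 20, 19, 284] [18.3 18.3] [[0.443, 0.114], [0.465, 0.073], [0.424, 0.051], [0.402, 0.093]]
[267, 280, 95, 28, 645] [10.7 96.1] [[0.291, -0.059], [0.345, -0.288], [0.32, -0.294], [0.265, -0.065]]
[221, 361, 41, 5, 147] [40.  4.] [[0.119, 0.05], [0.129, 0.05], [0.131, -0.051], [0.121, -0.051]]
[194, 366, 94, 18, 1609] [17. 93.] [[0.116, 0.117], [0.12, -0.116], [0.078, -0.116], [0.074, 0.116]]
lid [0.563 0.078 0.113]
preserve [0.761 0.268 0.085]
can [0.758 0.088 0.1  ]
spice [ 0.76  -0.108  0.105]
```

```bash
python3 -m jog '[{"offset":[0.308,-0.18,0],"rotation":[0,0,0],"fingers":0.2},{"offset":[0.308,-0.18,0],"rotation":[0,0,0],"fingers":0.2},{"offset":[0.308,-0.18,0],"rotation":[0,0,0],"fingers":0.2},{"offset":[0.308,-0.18,0],"rotation":[0,0,0],"fingers":0.2},{"offset":[0.308,-0.18,0],"rotation":[0,0,0],"fingers":0.2},{"offset":[0.308,-0.18,0],"rotation":[0,0,0],"fingers":0.2},{"offset":[0.308,-0.18,0],"rotation":[0,0,0],"fingers":0.2},{"offset":[0.308,-0.18,0],"rotation":[0,0,0],"fingers":0.2}]'
python3 -m jog '[{"offset":[0,0,0],"rotation":[0,0,0.09],"fingers":0.2},{"offset":[0,0,0],"rotation":[0,0,0.09],"fingers":0.2},{"offset":[0,0,0],"rotation":[0,0,0.09],"fingers":0.2},{"offset":[0,0,0],"rotation":[0,0,0.09],"fingers":0.2},{"offset":[0,0,0],"rotation":[0,0,0.09],"fingers":0.2},{"offset":[0,0,0],"rotation":[0,0,0],"fingers":0.2},{"offset":[0,0,0],"rotation":[0,0,0],"fingers":0.2}]'
python3 - <<'E'
from h import *
i,im=snap('wrist','w1.png');o=manip.get_obs()
Rt=R.from_quat(o['ee_rot']).as_matrix()
print(i, o['position'],Rt.round(3).tolist(), (Rt.T@(i['xyz']-np.array(o['position']))).round(4),(Rt.T@rot(i['rotation'])).round(3).tolist())
print(manip.recognise('wrist','paddle_grip'))
E
```

```text
clock: 1.8
position: [0.5112, -0.2067, 0.2506]
ee_rot: [0.975, 0.222, 0.0, 0.0]
ft_force: [-0.2, -0.6, -0.5]
grip_width: 0.604
clock: 2.68
position: [0.5105, -0.2081, 0.2504]
ee_rot: [0.975, -0.222, 0.0, 0.0]
ft_force: [0.7, -1.0, -0.7]
grip_width: 0.602
{'mtx': array([[303.99130457,   0.        , 253.58278506],
       [  0.        , 303.99130457, 193.30910098],
       [  0.        ,   0.        ,   1.        ]]), 'xyz': array([ 0.57806418, -0.24031952,  0.37465783]), 'rotation': array([-0.52717265,  0.83671516,  0.12565125, -0.07879405])} [ 0.51050357 -0.20811101  0.25035883] [[0.901, -0.433, 0.0], [-0.433, -0.901, -0.0], [0.0, 0.0, -1.0]] [ 0.0749 -0.0002 -0.1243] [[0.001, -0.956, -0.293], [1.0, 0.001, -0.0], [0.001, -0.293, 0.956]]
[{'bbox': [242.2, 27.1, 263.3, 199.1], 'conf': 0.65}, {'bbox': [338.5, 1.2, 425.7, 117.5], 'conf': 0.63}, {'bbox': [233.2, 250.4, 383.2, 342.6], 'conf': 0.55}]
```

View pics/w1.png

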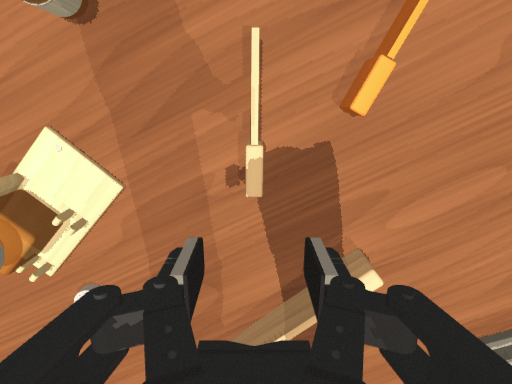

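Wrist view: the small paddle lies nearly vertical, its handle top spanning cols 246–263 and rows 146–196 and its blade tip at (255,28). The fingers straddle its line.

```bash
python3 - <<'E'
from h import *
i=manip.camera_info('wrist');im=cv2.imread('pics/w1.png')
g=im[:,:,0].astype(int)
for v in [35,60,90,120,140,155,170,185,194]:
    row=im[v,235:275].astype(int); print(v,[ (235+k) for k in range(40) if row[k][0]>85 and row[k][1]>125][::1][:1],[ (235+k) for k in range(40) if row[k][0]>85 and row[k][1]>125][-1:])
print(im[20:34,255].tolist(), im[192:202,255].tolist())
for u,v in[(255,28),(255.5,146),(254.5,196)]:print(ray(i,u,v,.045).round(4))
E
```

```text
35 [251] [259]
60 [251] [258]
90 [251] [258]
120 [251] [258]
140 [251] [257]
155 [245] [262]
170 [246] [262]
185 [246] [261]
194 [246] [261]
[[70, 114, 181], [69, 113, 178], [68, 112, 178], [70, 113, 179], [67, 113, 179], [69, 113, 180], [72, 117, 184], [113, 170, 210], [175, 236, 252], [174, 235, 251], [176, 236, 252], [175, 236, 252], [175, 235, 252], [173, 235, 251]] [[123, 178, 220], [123, 178, 220], [124, 178, 221], [124, 178, 220], [108, 157, 201], [76, 118, 173], [64, 106, 174], [65, 106, 173], [65, 107, 174], [65, 108, 175]]
[ 0.6378 -0.2705  0.045 ]
[ 0.5343 -0.2215  0.045 ]
[ 0.4836 -0.196   0.045 ]
```

```bash
python3 -m jog '[{"offset":[-0.005,0.005,0.35],"rotation":[0,0,0],"fingers":0.2},{"offset":[0,0,0.35],"rotation":[0,0,0],"fingers":0.2},{"offset":[0,0,0.35],"rotation":[0,0,0],"fingers":0.2},{"offset":[0,0,0.3],"rotation":[0,0,0],"fingers":0.2},{"offset":[0,0,0.16],"rotation":[0,0,0],"fingers":0.2},{"offset":[0,0,0],"rotation":[0,0,0],"fingers":0.2}]'
python3 -m jog '[{"offset":[0,0,0],"rotation":[0,0,0],"fingers":-1},{"offset":[0,0,0],"rotation":[0,0,0],"fingers":-1},{"offset":[0,0,0],"rotation":[0,0,0],"fingers":-1},{"offset":[0,0,0],"rotation":[0,0,0],"fingers":-1},{"offset":[0,0,0],"rotation":[0,0,0],"fingers":-1},{"offset":[0,0,0],"rotation":[0,0,0],"fingers":-1}]' 50
```

```text
clock: 3.52
position: [0.5082, -0.208, 0.0222]
ee_rot: [0.975, -0.223, -0.002, -0.0]
ft_force: [0.1, -0.2, 1.1]
grip_width: 0.602
clock: 4.28
position: [0.5105, -0.2089, 0.0255]
ee_rot: [0.975, -0.224, 0.001, 0.0]
ft_force: [-1.5, 0.5, 7.7]
grip_width: 0.231
```

```bash
python3 -m jog '[{"offset":[0,0,-0.3],"rotation":[0,0,0],"fingers":-1},{"offset":[0,0,-0.35],"rotation":[0,0,0],"fingers":-1},{"offset":[0,0,-0.35],"rotation":[0,0,0],"fingers":-1},{"offset":[0,0,-0.35],"rotation":[0,0,0],"fingers":-1},{"offset":[-0.141,-0.249,0],"rotation":[0,0,0],"fingers":-1},{"offset":[-0.141,-0.249,0],"rotation":[0,0,0],"fingers":-1},{"offset":[-0.141,-0.249,0],"rotation":[0,0,0],"fingers":-1},{"offset":[-0.141,-0.249,0],"rotation":[0,0,0],"fingers":-1}]'
python3 -m jog '[{"offset":[0,0,0],"rotation":[0,0,-0.086],"fingers":-1},{"offset":[0,0,0],"rotation":[0,0,-0.086],"fingers":-1},{"offset":[0,0,0],"rotation":[0,0,-0.086],"fingers":-1},{"offset":[0,0,0],"rotation":[0,0,-0.086],"fingers":-1},{"offset":[0,0,0],"rotation":[0,0,-0.086],"fingers":-1},{"offset":[0,0,0],"rotation":[0,0,-0.086],"fingers":-1},{"offset":[0,0,0],"rotation":[0,0,-0.086],"fingers":-1}]'
python3 -m jog '[{"offset":[0,0,0],"rotation":[0,0,-0.086],"fingers":-1},{"offset":[0,0,0],"rotation":[0,0,-0.086],"fingers":-1},{"offset":[0,0,0],"rotation":[0,0,-0.086],"fingers":-1},{"offset":[0,0,0],"rotation":[0,0,-0.086],"fingers":-1},{"offset":[0,0,0],"rotation":[0,0,-0.086],"fingers":-1},{"offset":[0,0,0],"rotation":[0,0,-0.086],"fingers":-1},{"offset":[0,0,0],"rotation":[0,0,-0.086],"fingers":-1},{"offset":[0,0,0],"rotation":[0,0,0],"fingers":-1}]'
python3 - <<'E'
from h import *
import json
i,im=snap('wrist','w2.png');o=manip.get_obs()
json.dump({k:np.array(v).tolist() for k,v in {**i,'p':o['position'],'q':o['ee_rot']}.items()},open('w2.json','w'))
cv2.imwrite('pics/w2b.png',cv2.resize(im[:,:,::-1],(800,600),interpolation=cv2.INTER_CUBIC))
E
```

```text
clock: 5.28
position: [0.4981, -0.0358, 0.2269]
ee_rot: [0.975, -0.224, 0.0, 0.0]
ft_force: [1.3, -0.1, -0.9]
grip_width: 0.225
clock: 6.15
position: [0.4983, -0.0372, 0.2268]
ee_rot: [0.929, 0.37, 0.0, 0.0]
ft_force: [-1.0, 0.2, -2.0]
grip_width: 0.228
clock: 7.15
position: [0.4984, -0.0372, 0.2267]
ee_rot: [0.559, 0.829, -0.0, 0.0]
ft_force: [-0.7, -0.4, -1.9]
grip_width: 0.229
```

View pics/w2b.png

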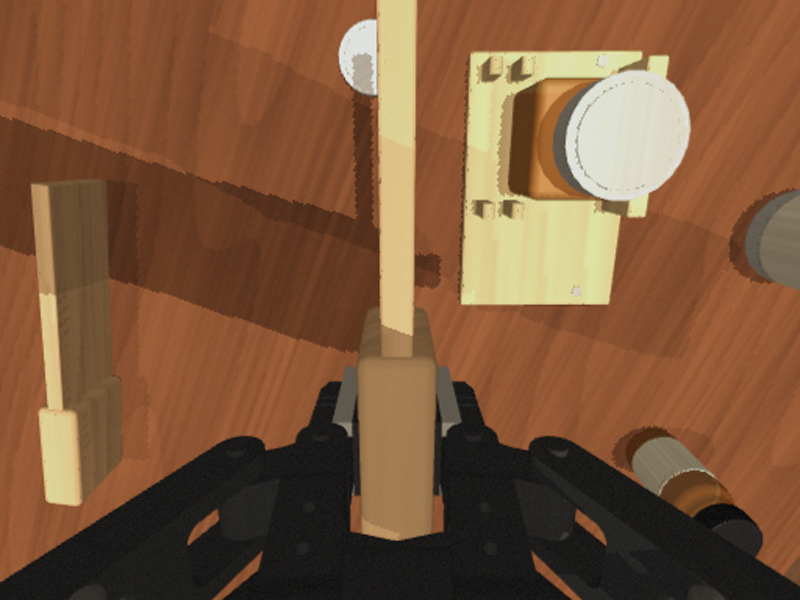

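```bash
cat > fit.py <<'E'
from h import *
from scipy.optimize import least_squares
import json
def edge(im,a,b,n=40,h=5):
    # subpixel edge positions along normals of segment a-b (strongest gradient in blue)
    a,b=np.array(a,float),np.array(b,float);t=(b-a)/np.linalg.norm(b-a);nn=np.array([-t[1],t[0]])
    g=cv2.GaussianBlur(im[:,:,2].astype(np.float32),(0,0),.7);s=np.arange(-h,h+.01,.25);out=[]
    for k in np.linspace(.06,.94,n):
        p=a+k*(b-a)+s[:,None]*nn
        v=cv2.remap(g,p[:,0].astype(np.float32)[None],p[:,1].astype(np.float32)[None],1)[0]
        d=np.abs(np.gradient(v));j=d[4:-4].argmax()+4
        if d[j]>2: out.append(p[j])
    out=np.array(out)
    l=cv2.fitLine(out.astype(np.float32),cv2.DIST_HUBER,0,.01,.01).ravel()
    r=np.abs((out-l[2:])@[-l[1],l[0]]);return out[r<1],r
def T(c,P): # cradle->world
    P=np.array(P,float);return np.c_[np.array(c[:2])+P[:,:2]@np.array([[np.cos(c[2]),np.sin(c[2])],[-np.sin(c[2]),np.cos(c[2])]]),P[:,2]]
E
python3 - <<'E'
from fit import *
i=json.load(open('w2.json'));im=cv2.imread('pics/w2.png')[:,:,::-1]
s=.64
E=[((471,56),(461,300),'y',-.061),((466,303),(604,303),'x',.116)]
E3=((608,299),(616,245),'y',.051)
obs=[]
for a,b,ax,val in E+[E3]:
    o,r=edge(im,np.array(a)*s,np.array(b)*s); obs.append((np.array([ray(i,*p,.010)[:2] for p in o]),ax,val)); print(ax,val,len(o),np.median(r).round(2))
def res(c):
    o=[]
    for P,ax,val in obs:
        d=P-c[:2];l=d@np.array([np.cos(c[2]),np.sin(c[2])]) if ax=='x' else d@np.array([-np.sin(c[2]),np.cos(c[2])])
        o+=list((l-val)*1000)
    return o
f=least_squares(res,[.569,.082,-1.183],loss='soft_l1');c=f.x
print('cradle',c.round(4),np.degrees(c[2]).round(2),[round(float(np.mean(res(c)[k:k+30])),2) for k in(0,40,80)])
# blade edges, top z
zt=.2462
for ex in [((377,20),(379,300)),((416,20),(414,320))]:
    o,r=edge(im,np.array(ex[0])*s,np.array(ex[1])*s);P=np.array([ray(i,*p,zt)[:2] for p in o])
    l=cv2.fitLine(P.astype(np.float32),2,0,.01,.01).ravel();print('blade',len(o),l.round(4),np.degrees(np.arctan2(l[1],l[0])).round(2))
Rt=R.from_quat(i['q']).as_matrix();print(i['p'],np.degrees(np.arctan2(Rt[1,0],Rt[0,0])))
v=cv2.resize(im[0:230,270:470],None,fx=3,fy=3,interpolation=cv2.INTER_CUBIC)[:,:,::-1].copy()
for hz in (.040,.050):
  for x in(-.048,-.038,.038,.048):
    for y in(-.045,-.034):
        q=proj(i,T(c,[[x,y,hz]])[0]);q=(q-[270,0]+.5)*3;cv2.circle(v,(int(q[0]),int(q[1])),2,(0,0,255) if hz<.045 else (255,0,0),-1)
cv2.imwrite('pics/w2c.png',v[:,:])
E
```

```text
y -0.061 40 0.21
x 0.116 40 0.04
y 0.051 40 0.15
cradle [ 0.5674  0.0825 -1.1885] -68.1 [0.12, 0.04, -0.17]
blade 39 [ 0.382  -0.9242  0.4673  0.0297] -67.54
blade 40 [ 0.3771 -0.9262  0.4753  0.0305] -67.85
[0.49841207950433997, -0.037207959990654196, 0.22660807275586087] 111.90058687584501
```

```bash
python3 -c "
import cv2
v=cv2.imread('pics/w2c.png');v=cv2.resize(v[:600],None,fx=1,fy=1);cv2.imwrite('pics/w2d.png',v)"
```

```text
(no output)
```

View pics/w2d.png

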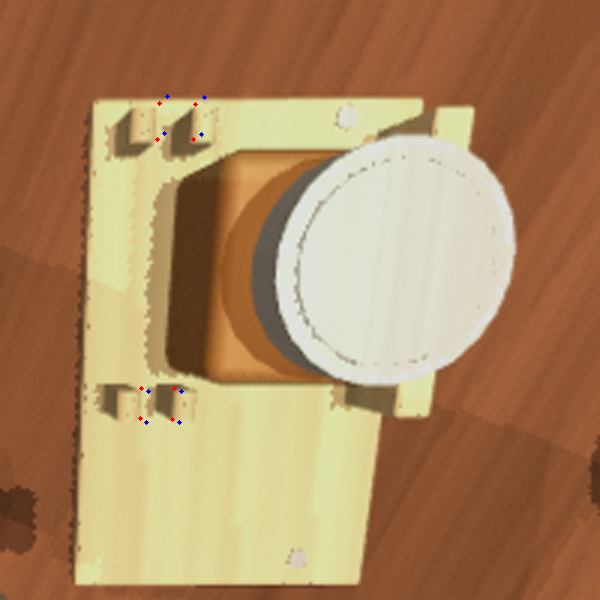

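The two slots run between the prong pairs, at about (174,120) and (155,405) in the crop. The fit agrees with them to within about 1 mm. Next I'll go over the slots and descend to just above them.

```bash
python3 -m jog '[{"offset":[0.004,0.23,0],"rotation":[0,0,0],"fingers":-1},{"offset":[0.004,0.23,0],"rotation":[0,0,0],"fingers":-1},{"offset":[0,0,0],"rotation":[0,0,0],"fingers":-1},{"offset":[0,0,0.28],"rotation":[0,0,0],"fingers":-1},{"offset":[0,0,0.28],"rotation":[0,0,0],"fingers":-1},{"offset":[0,0,0.28],"rotation":[0,0,0],"fingers":-1},{"offset":[0,0,0],"rotation":[0,0,0],"fingers":-1},{"offset":[0,0,0],"rotation":[0,0,0],"fingers":-1}]'
python3 - <<'E'
from fit import *
i,im=snap('wrist','w3.png');o=manip.get_obs();print(o['position'],o['ft_force'])
json.dump({k:np.array(v).tolist() for k,v in {**i,'p':o['position'],'q':o['ee_rot']}.items()},open('w3.json','w'))
c=[.5674,.0825,-1.1885]
v=cv2.resize(im[:,150:390],None,fx=2.5,fy=2.5,interpolation=cv2.INTER_CUBIC)[:600,:,::-1].copy()
for x in(-.048,-.038,.038,.048):
    for y in(-.055,-.045,-.034,-.024):
        q=(proj(i,T(c,[[x,y,.04]])[0])-[150,0]+.5)*2.5;cv2.circle(v,(int(q[0]),int(q[1])),2,(0,0,255),-1)
cv2.imwrite('pics/w3b.png',v)
E
```

```text
clock: 8.2
position: [0.5627, -0.0102, 0.1022]
ee_rot: [0.559, 0.829, 0.0, 0.001]
ft_force: [0.2, 0.0, -1.8]
grip_width: 0.229
[ 0.56309998 -0.01013225  0.10256069] [ 0.16800719 -0.40206723 -0.72615332]
```

View pics/w3b.png

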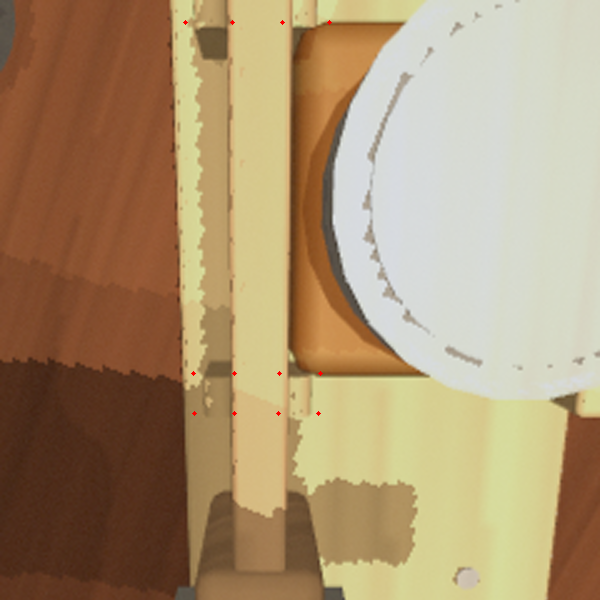

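Blade midline is at col ~261 and the slot midline at ~259.5, so it's about 0.4 mm off; the angle is good. I'll nudge it and insert.

```bash
python3 -m jog '[{"offset":[0,-0.004,0],"rotation":[0,0,0],"fingers":-1},{"offset":[0,0,0.1],"rotation":[0,0,0],"fingers":-1},{"offset":[0,0,0.1],"rotation":[0,0,0],"fingers":-1},{"offset":[0,0,0.1],"rotation":[0,0,0],"fingers":-1},{"offset":[0,0,0.1],"rotation":[0,0,0],"fingers":-1},{"offset":[0,0,0],"rotation":[0,0,0],"fingers":-1}]'
python3 -m jog '[{"offset":[0,0,0.03],"rotation":[0,0,0],"fingers":-1},{"offset":[0,0,0.02],"rotation":[0,0,0],"fingers":-1},{"offset":[0,0,0],"rotation":[0,0,0],"fingers":-1},{"offset":[0,0,0],"rotation":[0,0,0],"fingers":-1}]'
```

```text
clock: 9.0
position: [0.5609, -0.0101, 0.0389]
ee_rot: [0.558, 0.83, -0.0, -0.001]
ft_force: [0.3, -0.1, -0.9]
grip_width: 0.23
clock: 9.5
position: [0.5618, -0.0103, 0.0354]
ee_rot: [0.558, 0.83, -0.0, 0.001]
ft_force: [-12.7, -1.3, 25.9]
grip_width: 0.224
```

```bash
python3 -m jog '[{"offset":[0,0,-0.008],"rotation":[0,0,0],"fingers":-0.1},{"offset":[0,0,0],"rotation":[0,0,0],"fingers":-0.1},{"offset":[0,0,0],"rotation":[0,0,0],"fingers":-0.1},{"offset":[0,0,0],"rotation":[0,0,0],"fingers":-0.1},{"offset":[0,0,-0.15],"rotation":[0,0,0],"fingers":-0.1},{"offset":[0,0,-0.35],"rotation":[0,0,0],"fingers":-0.1},{"offset":[0,0,-0.35],"rotation":[0,0,0],"fingers":0.5},{"offset":[0,0,-0.35],"rotation":[0,0,0],"fingers":1}]'
python3 -m jog '[{"offset":[-0.35,0,-0.1],"rotation":[0,0,0],"fingers":1},{"offset":[0,0,0],"rotation":[0,0,0],"fingers":1},{"offset":[0,0,0],"rotation":[0,0,0],"fingers":1}]'
python3 - <<'E'
from fit import *
i,im=snap('wrist','w4.png');o=manip.get_obs()
json.dump({k:np.array(v).tolist() for k,v in {**i,'p':o['position'],'q':o['ee_rot']}.items()},open('w4.json','w'))
c=[.5674,.0825,-1.1885]
print(o['position'],[(np.round(d['bbox'],1).tolist(),round(d['conf'],2)) for d in manip.recognise('wrist','lid_center')])
v=cv2.resize(im,(800,600),interpolation=cv2.INTER_CUBIC)[:,:,::-1].copy()
for x in(-.060,.054,.114):
    for y in(-.0435,-.0355):
        q=(proj(i,T(c,[[x,y,.055]])[0])+.5)/.64;cv2.circle(v,(int(q[0]),int(q[1])),2,(0,0,255),-1)
cv2.imwrite('pics/w4b.png',v)
E
```

```text
clock: 10.5
position: [0.5612, -0.0103, 0.2156]
ee_rot: [0.558, 0.83, -0.0, 0.0]
ft_force: [1.4, -0.1, 0.2]
grip_width: 0.855
clock: 10.88
position: [0.5809, -0.0587, 0.2284]
ee_rot: [0.558, 0.83, -0.0, -0.0]
ft_force: [-0.5, -0.5, -0.7]
grip_width: 1.003
[ 0.58073486 -0.05806725  0.22834691] [([269.0, 0.0, 353.8, 57.1], 0.83), ([159.0, 0.0, 184.4, 8.0], 0.47)]
```

View pics/w4b.png

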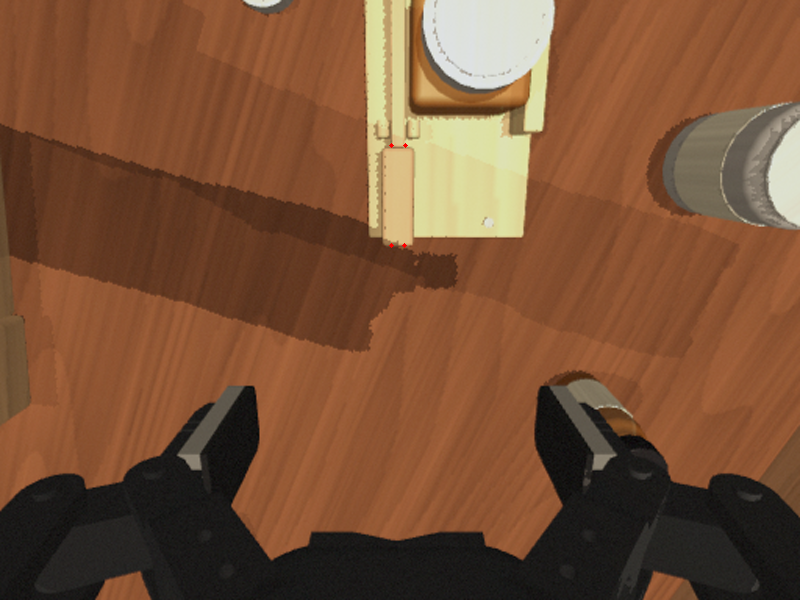

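Paddle seated: the handle at rows 147–246 matches the predicted corners within about 1 mm. Now I'll move over the lid.

```bash
python3 -m jog '[{"offset":[0.301,0.088,0],"rotation":[0,0,0],"fingers":1},{"offset":[0.301,0.088,0],"rotation":[0,0,0],"fingers":1},{"offset":[0.301,0.088,0],"rotation":[0,0,0],"fingers":1},{"offset":[0,0,0],"rotation":[0,0,0],"fingers":1},{"offset":[0,0,0],"rotation":[0,0,0],"fingers":1}]'
python3 - <<'E'
from fit import *
c=[.5674,.0825,-1.1885]
def lid(i,im,n):
    m=((im.min(2)>165)).astype(np.uint8)
    if n: cv2.imwrite('pics/m.png',m*255)
    k,l,s,cc=cv2.connectedComponentsWithStats(m)
    j=max(range(1,k),key=lambda a:s[a][4] if 40<s[a][2]<140 else 0)
    cn=max(cv2.findContours((l==j).astype(np.uint8),0,1)[0],key=len);h=cv2.convexHull(cn)
    W=np.array([ray(i,*p,.113)[:2] for p in h[:,0]]).astype(np.float32)
    return s[j].tolist(),[np.round(t,4) for t in cv2.fitEllipse(W)[:2]],np.round(cv2.minEnclosingCircle(W)[0],4)
print(lid(json.load(open('w2.json')),cv2.imread('pics/w2.png'),0))
i,im=snap('wrist','w5.png');o=manip.get_obs();print(o['position'])
print(lid(i,im[:,:,::-1],1)); print([(np.round(d['bbox'],1).tolist(),round(d['conf'],2)) for d in manip.recognise('wrist','lid_center')])
v=cv2.resize(im,(800,600),interpolation=cv2.INTER_CUBIC)[:,:,::-1].copy();cv2.imwrite('pics/w5b.png',v)
E
```

```text
clock: 11.6
position: [0.5666, 0.0816, 0.2287]
ee_rot: [0.558, 0.83, -0.0, -0.0]
ft_force: [-0.4, -0.6, -0.2]
grip_width: 1.002
([362, 34, 80, 100, 5451], [array([0.5666, 0.0842]), array([0.0572, 0.0734])], array([0.5649, 0.0817]))
[0.56676511 0.08068925 0.22865963]
([416, 228, 67, 59, 3029], [array([0.7486, 0.0926]), array([0.0578, 0.058 ])], array([0.7486, 0.0927]))
[([219.8, 157.9, 292.9, 226.8], 0.57), ([124.8, 101.4, 160.7, 144.4], 0.55)]
```

View pics/w5b.png

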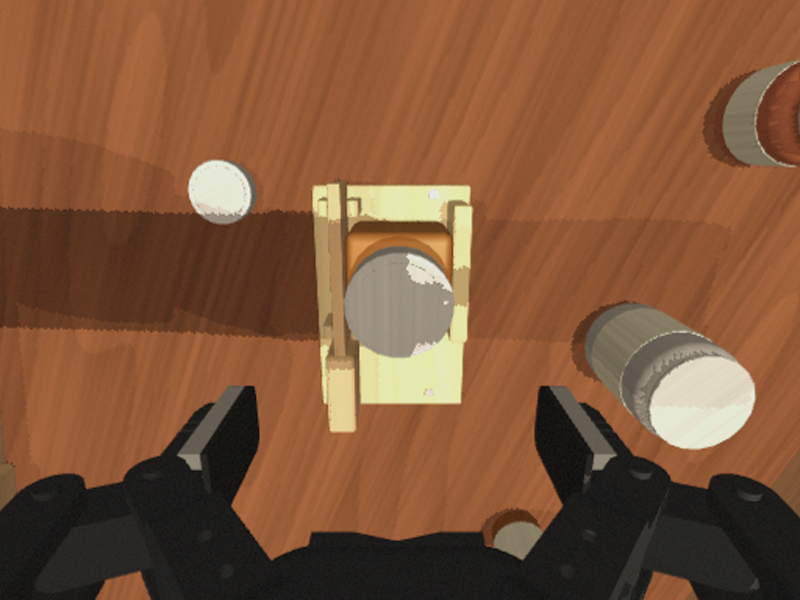

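```bash
python3 - <<'E'
from h import *
i=manip.camera_info('wrist');im=cv2.imread('pics/w5.png').astype(int)
for u,v in[(255.4,194.5),(220.5,194.5),(290,194.5),(255.4,160),(255.4,228.5)]:print(ray(i,u,v,.113).round(4))
print(manip.get_obs()['position'])
for c in range(0,1):
  print([im[194,k].tolist() for k in range(214,226)],[im[194,k].tolist() for k in range(284,296)])
  print([im[k,240].tolist() for k in range(222,234)])
E
```

```text
[0.5683 0.0813 0.113 ]
[0.5416 0.0705 0.113 ]
[0.5948 0.0921 0.113 ]
[0.5575 0.1081 0.113 ]
[0.5798 0.0531 0.113 ]
[0.56687191 0.08036284 0.22870968]
[[90, 134, 175], [90, 135, 175], [92, 137, 176], [91, 137, 177], [91, 136, 177], [87, 129, 167], [109, 129, 146], [128, 143, 154], [131, 145, 156], [131, 146, 157], [133, 149, 159], [129, 145, 157]] [[189, 208, 218], [192, 211, 221], [137, 153, 165], [128, 144, 156], [127, 143, 154], [128, 144, 154], [123, 148, 164], [108, 160, 189], [109, 160, 191], [122, 179, 200], [108, 161, 191], [108, 162, 192]]
[[126, 142, 153], [125, 142, 152], [125, 141, 152], [131, 161, 172], [150, 207, 218], [156, 218, 229], [156, 219, 229], [156, 219, 230], [155, 218, 229], [157, 219, 230], [156, 219, 229], [156, 219, 230]]
```

```bash
python3 -m jog '[{"offset":[0.006,0.01,0.25],"rotation":[0,0,0],"fingers":1},{"offset":[0,0,0.25],"rotation":[0,0,0],"fingers":1},{"offset":[0,0,0.25],"rotation":[0,0,0],"fingers":1},{"offset":[0,0,0.108],"rotation":[0,0,0],"fingers":1},{"offset":[0,0,0],"rotation":[0,0,0],"fingers":1}]'
python3 -m jog '[{"offset":[0,0,0],"rotation":[0,0,0],"fingers":-1},{"offset":[0,0,0],"rotation":[0,0,0],"fingers":-1},{"offset":[0,0,0],"rotation":[0,0,0],"fingers":-1},{"offset":[0,0,0],"rotation":[0,0,0],"fingers":-1},{"offset":[0,0,0],"rotation":[0,0,0],"fingers":-1}]' 80
python3 -c "
from h import *
o=manip.get_obs();print(o['torque'],o['joint_pos'])"
```

```text
clock: 12.32
position: [0.5676, 0.0822, 0.0998]
ee_rot: [0.559, 0.829, -0.0, -0.001]
ft_force: [0.1, 0.3, 1.3]
grip_width: 0.998
clock: 12.95
position: [0.5688, 0.0829, 0.1023]
ee_rot: [0.558, 0.83, 0.001, 0.001]
ft_force: [-2.9, -0.4, 7.6]
grip_width: 0.657
[-0.24301526  0.66749387 -0.06582067] [ 0.25475553  0.41289086 -0.58124803  1.73982347  0.25613631  1.06256885
 -0.02726499]
```

```bash
python3 -m jog '[{"offset":[0,0,-0.012],"rotation":[0,0,0],"fingers":-1},{"offset":[0,0,0],"rotation":[0,0,-0.07],"fingers":-1},{"offset":[0,0,0],"rotation":[0,0,-0.07],"fingers":-1},{"offset":[0,0,0],"rotation":[0,0,-0.07],"fingers":-1},{"offset":[0,0,0],"rotation":[0,0,-0.07],"fingers":-1}]'
python3 -c "
from h import *
o=manip.get_obs();print(o['torque'],o['ft_force'],o['position'])"
```

```text
clock: 13.58
position: [0.5677, 0.0816, 0.1029]
ee_rot: [0.306, 0.952, -0.001, -0.0]
ft_force: [-5.4, -3.8, 7.0]
grip_width: 0.656
[-0.83946996  1.13749562 -0.452159  ] [-5.35906092 -3.81510606  7.01086497] [0.56767431 0.08159479 0.10285096]
```

```bash
python3 -m jog '[{"offset":[0,0,0],"rotation":[0,0,-0.07],"fingers":-1},{"offset":[0,0,0],"rotation":[0,0,-0.07],"fingers":-1},{"offset":[0,0,0],"rotation":[0,0,-0.07],"fingers":-1},{"offset":[0,0,0],"rotation":[0,0,-0.07],"fingers":-1},{"offset":[0,0,0],"rotation":[0,0,-0.07],"fingers":-1},{"offset":[0,0,0],"rotation":[0,0,-0.07],"fingers":-1},{"offset":[0,0,0],"rotation":[0,0,0],"fingers":-1}]'
python3 - <<'E'
from h import *
o=manip.get_obs();print(o['torque'],o['ft_force'],o['position'])
Rt=R.from_quat(o['ee_rot']).as_matrix();print(np.radians(360)*0+np.arctan2(Rt[1,0],Rt[0,0])%6.2832-np.radians(111.9))
cv2.imwrite('pics/s6.png',snap('scene')[1][150:320,130:350,::-1].repeat(3,0).repeat(3,1))
E
```

```text
clock: 14.45
position: [0.5678, 0.0808, 0.1025]
ee_rot: [-0.107, 0.994, -0.001, -0.001]
ft_force: [-3.8, -6.2, 4.4]
grip_width: 0.658
[-1.32731879  0.78101465 -0.17993188] [-3.8143843  -6.19513258  4.41939159] [0.56776073 0.08077768 0.10252239]
1.4036529266146758
```

View pics/s6.png

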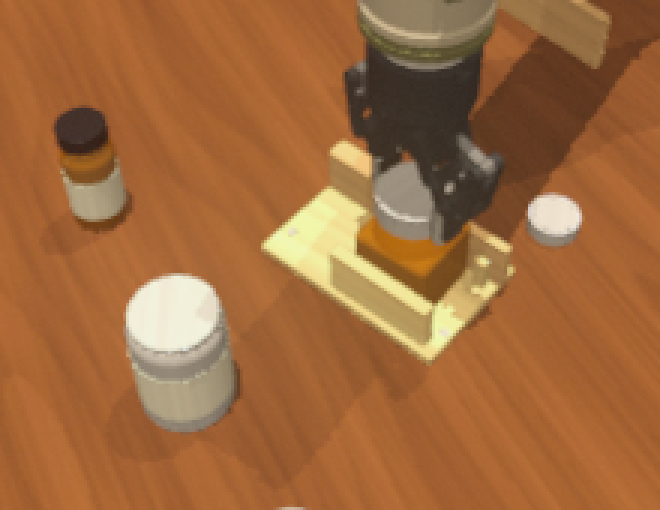

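Scene: the jar sits square in the cradle with the paddle in place, and the lid is gripped. Test lift of about 7 mm, watching the weight.

```bash
python3 -m jog '[{"offset":[0,0,-0.02],"rotation":[0,0,0],"fingers":-1},{"offset":[0,0,-0.02],"rotation":[0,0,0],"fingers":-1},{"offset":[0,0,-0.02],"rotation":[0,0,0],"fingers":-1},{"offset":[0,0,0],"rotation":[0,0,0],"fingers":-1},{"offset":[0,0,0],"rotation":[0,0,0],"fingers":-1},{"offset":[0,0,0],"rotation":[0,0,0],"fingers":-1}]'
python3 -c "
from h import *
o=manip.get_obs();print(o['torque'],o['ft_force'],o['position'])"
```

```text
clock: 15.25
position: [0.5681, 0.0827, 0.1113]
ee_rot: [-0.107, 0.994, -0.0, 0.0]
ft_force: [-1.0, -3.7, 2.2]
grip_width: 0.66
[-0.77806474  0.31360132 -0.09470952] [-1.01016036 -3.68701863  2.22376359] [0.56807966 0.08265553 0.11126511]
```

```bash
python3 -m jog '[{"offset":[0,0,-0.05],"rotation":[0,0,0],"fingers":-1},{"offset":[0,0,-0.05],"rotation":[0,0,0],"fingers":-1},{"offset":[0,0,-0.08],"rotation":[0,0,0],"fingers":-1},{"offset":[0,0,-0.08],"rotation":[0,0,0],"fingers":-1},{"offset":[0,0,0],"rotation":[0,0,0],"fingers":-1},{"offset":[0,0,0],"rotation":[0,0,0],"fingers":-1},{"offset":[0,0,0],"rotation":[0,0,0],"fingers":-1},{"offset":[0,0,0],"rotation":[0,0,0],"fingers":-1}]'
python3 - <<'E'
from fit import *
o=manip.get_obs();print(o['torque'],o['ft_force'],o['position'])
i,im=snap('scene');c=[.5674,.0825,-1.1885]
f=4;x0,y0=190,150
v=cv2.resize(im[y0:y0+140,x0:x0+140],None,fx=f,fy=f,interpolation=cv2.INTER_CUBIC)[:,:,::-1].copy()
pts=[[s*.033,t*.033,z] for s in(-1,1) for t in(-1,1) for z in(.010,.072)]+[[0,0,.11]]
for p in T(c,pts):
    q=(proj(i,p)-[x0,y0]+.5)*f;cv2.circle(v,(int(q[0]),int(q[1])),2,(255,0,0),-1)
for p in T(c,[[x,y,z] for x in(-.06,.114) for y in(-.0395,) for z in(.01,.055)]):
    q=(proj(i,p)-[x0,y0]+.5)*f;cv2.circle(v,(int(q[0]),int(q[1])),2,(0,0,255),-1)
cv2.imwrite('pics/s7.png',v)
E
```

```text
clock: 16.25
position: [0.5677, 0.0828, 0.1498]
ee_rot: [-0.107, 0.994, 0.0, -0.0]
ft_force: [0.2, -0.5, 0.1]
grip_width: 0.655
[-0.0159427  -0.037772    0.00359342] [ 0.22351672 -0.50307456  0.1400515 ] [0.56774386 0.08284966 0.14977183]
```

View pics/s7.png

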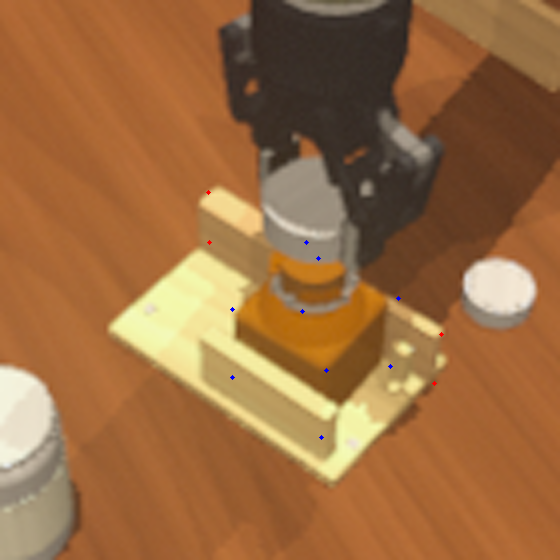

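```bash
python3 -c "
from workcell import manip
print(manip.hand_in())"
```

```text
the job is handed in; nothing more can be done
None
```

I carried out both steps and handed the job in at about 16 s of the 61 s allowed; hand-in gives no verdict.

- **Paddle:** I slid the small plain paddle down both slots until it met the base board, at the expected height, and let go. A check right after release showed it within about 1 mm of its seat. The last scene picture shows it still there.
- **Lid:** I gripped it with 80 N and turned it 1.40 rad counterclockwise. The resisting torque was about 0.45 N m, then fell to 0.18. The thread's own value can't be read; allowing for play in the lid and jar, I put it at 1.2 to 1.4 rad.
- **Lift:** The force showed no jar weight during a first short lift, so I raised the lid straight up. The tool stayed level, and the lid's lower edge is now about 30 mm above the rim, centred to about 1 mm. Before hand-in the outside force read about 0.5 N, so the lid is not touching the jar.
- **Jar and others:** In the last picture the jar stands upright in the cradle. I didn't measure its turn, but its corners match the expected outline to roughly 1–2 mm. I planned the moves clear of the can and the other jars, and the force readings showed no unexpected contact.

No check failed. The only disagreements were 1–2 mm differences between position estimates of the slots and lid; I nudged the blade 0.6 mm towards the slot line before inserting it.

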